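# Lower the ratcheted board rest

### The job

The circuit board on the tilting rest has to lie level before it goes under the microscope. With a fingertip press the red thumb pad at the end of the rest's arm fully down, so that the pawl comes clear of the toothed quadrant, and keeping it pressed push the arm down past the teeth until the deck lies level on its stops; then let go, so that the pawl springs back in, and move clear. Only press and push: do not raise, force or slam the arm, and leave the other things on the bench where they are.

Things in the scene. Friction and masses are not known exactly. Their poses are not given: they have to be found in the camera images.
- rest: tilting board rest fixed to the bench: blue steel frame (275 x 264 mm), a grey deck with a green circuit board hinged on it, a bright steel arm along the deck's -y side (at y = -112 mm) and a dark toothed quadrant beside the arm. Origin on the bench under the middle of the hinge axis, which runs along y 62 mm up; x points from the hinge to the raised end, z up
- deck_arm (a joint): angle (rad) of the deck and its arm above level: 0 = level on its stops, at most 0.74, starts 0.36 to 0.66. Stiff hinge, stays where left: with the pawl free it takes 5 to 10 N at the pad to push down. With the pawl in, the teeth (one every 0.085 rad) stop it going down; upward the pawl clicks over them. Level, the pawl drops in below the bottom tooth
- pivot (a point): point on the hinge axis in the plane of the arm, 62 mm above the bench
- trigger (a joint): angle (rad) of the red thumb release pivoted on the arm: 0 = up, pawl fully in; 0.296 = pad fully down on its stop, pawl clear of the teeth (from about 0.19 on). It starts near 0. Its spring (1 to 5 N at the pad) always pushes it up again, so it must be kept pressed while the arm moves
- pad (a point): centre of the top of the red thumb pad (40 mm along the arm, 30 mm wide, 3 mm lips at both ends), above the rubber grip at the arm's free end. With u along the arm from pivot and v square to it, upwards (both turn with the arm), it lies at u 204, v 43 mm when up and u 214, v 25 mm when pressed. Its top slopes down to the free end, from the arm's line, by 0.08 rad up, 0.38 pressed
- flux_jar: small jar with a yellow lid, 54 mm across, 62 mm high; origin at the centre of its underside. A bystander
- screwdriver: screwdriver 160 mm long lying flat. A bystander
- phone: black smartphone, 148 x 72 x 8 mm, lying flat; origin at the centre of its underside. A bystander
- parts_tray: small blue divided tray, 130 x 90 x 28 mm. A bystander
- brush: brush 150 mm long lying flat. A bystander
- flask: steel drinking flask, 68 mm across, 210 mm high, standing. A bystander
- cleaner: small white-capped bottle, 44 mm across, 100 mm high, standing. A bystander

How it is judged:
On the way, in this order (a step that is already met when the one before it is completed fails the run):
1. a fingertip presses the thumb pad down (trigger beyond 0.22 rad) with the arm still up (above 0.2 rad) (contact force between the fingers and rest above 0.5 N and value of joint trigger above 0.22 rad and value of joint deck_arm above 0.2 rad), for 0.05 s.
2. the arm is pushed down level (within 0.03 rad) with the pad still pressed (value of joint deck_arm below 0.03 rad and value of joint trigger above 0.15 rad), for 0.1 s.
At the end, for the whole second after the job is handed in: The arm is at rest within 0.03 rad of level, and the thumb pad has sprung back (trigger below 0.06 rad), so that the pawl is in below the bottom tooth (value of joint deck_arm below 0.03 rad and value of joint trigger below 0.06 rad and velocity of joint deck_arm between -0.05 and 0.05 rad/s); the robot touches nothing.
It fails at once if the arm is raised instead of pushed down (value of joint deck_arm above 0.7 rad or velocity of joint deck_arm above 0.15 rad/s).
It fails at once if the arm is slammed down (faster than 2.5 rad/s) (velocity of joint deck_arm below -2.5 rad/s).
It fails at once if the rest is forced: more than 80 N from the fingers (contact force between the fingers and rest above 80 N).
It fails at once if another thing on the bench is moved by more than 20 mm, lifted or carried off (distance of any of flux_jar, screwdriver, phone, parts_tray, brush, flask, cleaner from where it was at the start of the episode above 0.02 m).
It also fails if it takes over 35 s, if anything falls off the work surface, if the arm or the gripper's body presses on something with over 40 N, if the wrist force passes 120 N, or if a joint passes its speed limit or range.

### The arm

A 6-joint arm with a two-finger parallel gripper is mounted at the origin on the work surface. World frame = base frame: x ahead of the robot, y to its left, z up, the work surface at z = 0. Lengths are in m, angles in rad, forces in N, time in s.
With the tool pointing down it reaches from about 0.325 to 0.925 m from the base axis. Payload 3.1 kg.
Tool frame: the origin (TCP) lies midway between the tips of the shut fingers; the grasp point (between the pads) lies 19 mm behind it; z points along the fingers, y is the line along which they close (so a half turn about z gives the same grasp; the last joint's range is limited). The gripper opens to 85 mm and grips with 20 to 120 N. Pads are 22 mm wide; open, the fingers measure 114 mm over their backs; the gripper's body (76 mm by 85 mm) begins 54 mm behind the grasp point. The pads swing forward as they close: fully open they stand 13 mm farther back than shut.
Start: joints at [-1.429, 0.217, 1.613, -0, 1.311, -0.112], TCP at [0.157, -0.605, 0.231] pointing down, gripper open.
Joint ranges: [-2.75, 2.75], [-0.78, 2.1], [0.31, 2.55], [-1.13, 4.27], [0.13, 2.63], [-2.58, 2.58]. Speed limits (rad/s): [2.79, 2.79, 3.14, 3.14, 3.14, 3.14].

### API

Orientations are given as a rotation vector (axis times angle).
In Python, from rig import status, snapshot, arm gives the robot as it stands.
- The arm moves only by the tool carry_out, never from a script. Its argument "series" is text: rows parted by semicolons, each of 4 numbers parted by spaces: the shift along the tool's x, y, z in mm, then the turn about the tool's z in rad. In form: x y z twist; .... A call has 1 to 12 rows; each row is the pose to reach, as a shift and turn from the pose commanded when the call began, along the tool's axes at that moment; what a row does not reach only later rows make up. A row lasts 1/10 s, in which the tool goes at most 50 mm and 8.59 degrees, less where a joint would pass 70% of its speed; a pose out of reach is approached as far as the arm can. A call with a gripper value outside its range is refused whole. "hand" is the opening in per cent of the stroke, from 0 (shut) to 100 (fully open), set as the call begins (left out, the last holds). The fingers move at their own pace and stop on an object; "force" is the grip in N (left out, the last holds). Time passes only in rows, so rows that repeat a pose let the fingers close. It gives the time, the measured TCP pose, the force, the opening and the grip force at its end, in the units of the state.
- status.read_state(): the state, without advancing time (a new reading comes with each control period).
- snapshot(name): name is "side" or "top" or "wrist"; returns a dict with "frame" (420x560x3 uint8, blue, green, red), "range_z" (420x560 float32, m along the optical axis (not along the pixel's ray), 0 where there is no reading), "mtx" (3x3 intrinsics, pixels), "R" (3x3) and "t" (3): a world point X has camera coordinates R X + t. Camera axes: x right, y down, z forward; pixel columns grow to the right and rows downward; lengths in m; the calibration is good to about 2 mm. A picture is of the moment at which its call begins.
- arm.finish_job(): hands the job in; it is judged then, once.
The state is a dict: "time_s": time; "joint_pos": joint angles; "joint_velocities": joint speeds; "joint_torque": joint torques, N m; "position": TCP position; "tool_rot": TCP orientation; "force": force on the tool from outside, world axes, zero at the start; "wrist_torque": the same for the moment, N m; "grip_width": finger opening in m; "finger_force": force on a finger pad.
Only numpy, scipy, OpenCV 4.12 (cv2) and the standard library are available. Lean on these libraries where they do the work, as an engineer would, in place of code of your own. Each camera call takes 0.05 s, during which the arm holds its last target. There are 200 camera calls.

## Working session

There is one attempt and no reset: what is moved stays moved. The work goes in short steps, Python scripts to look and compute and a tool call to move; the robot and the scene stay as the last step left them, time stands still between calls to the robot, and variables do not carry over. Pictures are saved under pics/ and viewed, at most 10 in all, crops included, and the job is handed in when it is done.

Besides the shell and the picture viewer there is one more tool, called after "Call:" as name(argument=value, ...) on one line, values as JSON. carry_out: Moves the arm, as the interface text tells. Its arguments: {"type":"object","properties":{"series":{"type":"string"},"hand":{"type":"number"},"force":{"type":"number"}},"required":["series"]}

```bash
mkdir -p pics
python3 - <<'E'
from rig import status, snapshot
import cv2,numpy as np
s=status.read_state();print(s['time_s'],s['position'],s['tool_rot'],s['grip_width'])
for n in('side','top'):
    d=snapshot(n);cv2.imwrite(f'pics/{n}0.png',d['frame']);np.savez(f'{n}0.npz',**d)
    print(n,d['mtx'].tolist(),(-d['R'].T@d['t']).round(3),d['R'].round(2).tolist())
E
```

```text
0.0 [ 0.15682148 -0.60412593  0.22992598] [-3.11386235e+00 -3.97274374e-01  6.68106662e-05] 0.08520616205806242
side [[386.1770136991176, 0.0, 275.1510238687417], [0.0, 386.1770136991176, 208.0439374940526], [0.0, 0.0, 1.0]] [0.382 0.834 0.731] [[-0.98, -0.21, -0.01], [-0.11, 0.58, -0.8], [0.17, -0.79, -0.59]]
top [[536.7680117919225, 0.0, 282.0027934216075], [0.0, 536.7680117919225, 217.2755891705106], [0.0, 0.0, 1.0]] [ 0.365 -0.022  1.536] [[0.02, -1.0, -0.02], [-0.99, -0.01, -0.13], [0.12, 0.02, -0.99]]
```

View pics/side0.png

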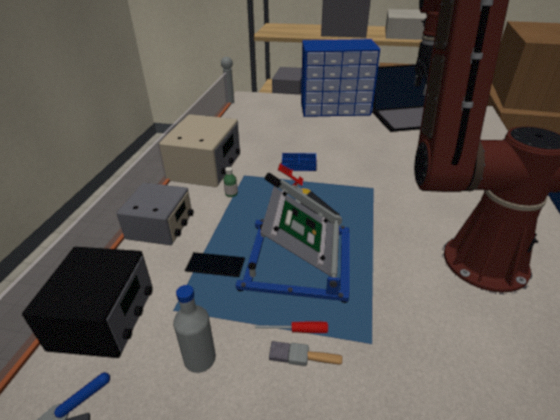

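View pics/top0.png

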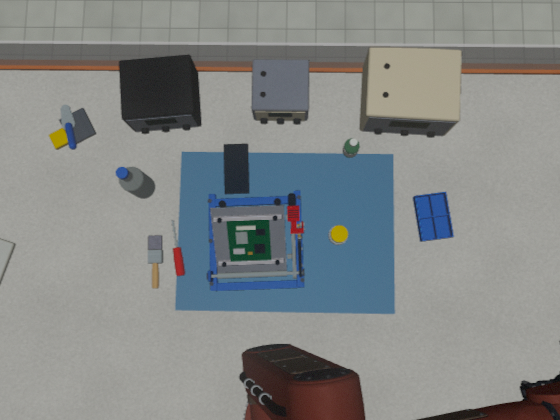

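The side view shows the rest with its raised end away from the robot. In the top view the red pad is near (293,213), the black grip end near (292,199), and the hinge side near row 275. The jar at (339,234) is about 120 mm to the pad's right.

```bash
cat > h.py <<'E'
import numpy as np,cv2
def pts(d,m):
    v,u=np.nonzero(m&(d['range_z']>0));z=d['range_z'][v,u];K=d['mtx']
    c=np.c_[(u-K[0,2])*z/K[0,0],(v-K[1,2])*z/K[1,1],z]
    return (c-d['t'])@d['R'],u,v
def hsv(d): return cv2.cvtColor(d['frame'],cv2.COLOR_BGR2HSV).astype(int)
def red(d):
    h=hsv(d);return ((h[...,0]<6)|(h[...,0]>174))&(h[...,1]>180)&(h[...,2]>110)
def box(d,c0,c1,r0,r1):
    m=np.zeros(d['range_z'].shape,bool);m[r0:r1,c0:c1]=1;return m
E
python3 - <<'E'
from h import *
np.set_printoptions(precision=4,suppress=True)
d=dict(np.load('top0.npz'))
P,u,v=pts(d,red(d)&box(d,275,315,190,240))
o=np.argsort(v)
for r in np.unique(v):
    k=v==r;print(r,u[k].min(),u[k].max(),P[k].mean(0),P[k][:,2].max())
h=hsv(d);b=(h[...,0]>105)&(h[...,0]<125)&(h[...,1]>200)&(h[...,2]>90)&box(d,195,320,180,300)
P,u,v=pts(d,b);k=P[:,2]<.12
print(k.sum(),u.min(),u.max(),v.min(),v.max())
r=cv2.minAreaRect(P[k][:,:2].astype(np.float32));print(r,cv2.boxPoints(r))
print(np.histogram(P[:,2],10))
# deck plane via green board
g=(h[...,0]>50)&(h[...,0]<85)&(h[...,1]>120)&box(d,220,280,215,265)
P,u,v=pts(d,g);c=P.mean(0);n=np.linalg.svd(P-c)[2][2];n*=np.sign(n[2]);print('board',c,n,np.arccos(n[2]),np.arctan2(-n[1],-n[0]))
f=cv2.resize(d['frame'][180:300,195:325],None,fx=5,fy=5,interpolation=cv2.INTER_CUBIC);cv2.imwrite('pics/crop.png',f)
E
```

```text
206 288 297 [ 0.5583 -0.0209  0.2236] 0.22697350362610555
207 288 298 [ 0.5554 -0.0218  0.2264] 0.22980949139563778
208 288 298 [ 0.5536 -0.0218  0.2219] 0.22400206464530803
209 288 298 [ 0.5515 -0.0219  0.219 ] 0.22281538439311901
210 288 288 [ 0.5489 -0.0095  0.2181] 0.21808926767026623
211 288 298 [ 0.5469 -0.0219  0.2162] 0.22018001603131973
212 288 298 [ 0.5444 -0.022   0.2156] 0.21624346753513732
213 288 298 [ 0.5419 -0.023   0.216 ] 0.22005943719924623
214 288 298 [ 0.5397 -0.0179  0.213 ] 0.21640055416385073
215 288 298 [ 0.5379 -0.0257  0.2086] 0.2181217950647447
216 288 298 [ 0.535  -0.0221  0.2112] 0.21426144373129521
217 288 298 [ 0.5331 -0.0221  0.2063] 0.20673197623831124
218 288 298 [ 0.5304 -0.0222  0.2081] 0.21143342385740196
219 288 298 [ 0.528  -0.0222  0.2069] 0.21146384856040223
220 288 296 [ 0.5255 -0.0197  0.207 ] 0.21172618911376503
221 291 295 [ 0.523  -0.0223  0.2065] 0.21089202220208572
222 292 295 [ 0.5221 -0.0236  0.193 ] 0.19523037686062666
223 292 295 [ 0.5195 -0.0236  0.194 ] 0.19636762176848538
224 292 295 [ 0.517  -0.0236  0.1937] 0.19744938746962848
225 292 295 [ 0.5149 -0.0237  0.19  ] 0.19275796983745652
226 292 295 [ 0.5125 -0.0237  0.1884] 0.19166924067071728
227 292 295 [ 0.5101 -0.0237  0.1873] 0.19392716778112803
228 292 302 [ 0.5081 -0.0281  0.1827] 0.1862748302012384
229 291 302 [ 0.5055 -0.0314  0.1836] 0.1920153028880084
230 291 302 [ 0.5031 -0.0315  0.1825] 0.18712239970894778
231 291 302 [ 0.5008 -0.0315  0.1796] 0.18428368226174527
232 291 302 [ 0.4984 -0.0293  0.1779] 0.1821444218564201Traceback (most recent call last):
  File "<stdin>", line 10, in <module>
    return umr_minimum(a, axis, None, out, keepdims, initial, where)
ValueError: zero-size array to reduction operation minimum which has no identity
```

Run:
```python
from h import *
np.set_printoptions(precision=4,suppress=True)
d=dict(np.load('top0.npz'));h=hsv(d)
print(h[200,225],h[285,240],h[170,300])
b=(h[...,0]>100)&(h[...,0]<130)&(h[...,1]>185)&box(d,195,320,180,300)
b=cv2.morphologyEx(b.astype(np.uint8),cv2.MORPH_OPEN,np.ones((3,3)))>0
P,u,v=pts(d,b);print(len(u),u.min(),u.max(),v.min(),v.max(),np.histogram(P[:,2],8))
k=P[:,2]<.12
r=cv2.minAreaRect(P[k][:,:2].astype(np.float32));print(r,cv2.boxPoints(r))
g=(h[...,0]>50)&(h[...,0]<85)&(h[...,1]>120)&box(d,220,280,215,265)
P,u,v=pts(d,g);c=np.median(P,0)
for _ in range(4):
    A=np.c_[P[:,:2],np.ones(len(P))];q=np.linalg.lstsq(A,P[:,2],rcond=None)[0];e=P[:,2]-A@q;P=P[abs(e)<1.5*e.std()]
print('board',c,q,np.arctan(np.hypot(*q[:2])),np.arctan2(q[1],q[0]),len(P))
P,u,v=pts(d,red(d)&box(d,275,315,207,220));A=np.c_[P[:,0],np.ones(len(P))];print('pad',np.polyfit(P[:,0],P[:,2],1),P.mean(0))
f=cv2.resize(d['frame'][180:300,195:325],None,fx=5,fy=5,interpolation=cv2.INTER_CUBIC);cv2.imwrite('pics/crop.png',f)
```

```text
[109 174 145] [109 167 150] [102 117 137]Traceback (most recent call last):
  File "<stdin>", line 7, in <module>
    return umr_minimum(a, axis, None, out, keepdims, initial, where)
ValueError: zero-size array to reduction operation minimum which has no identity
```

Run:
```python
from h import *
np.set_printoptions(precision=4,suppress=True)
d=dict(np.load('top0.npz'));h=hsv(d)
f=cv2.resize(d['frame'][180:300,195:325],None,fx=5,fy=5,interpolation=cv2.INTER_CUBIC);cv2.imwrite('pics/crop.png',f)
b=(h[...,0]>104)&(h[...,0]<130)&(h[...,1]>150)&box(d,195,320,180,300)
P,u,v=pts(d,b);print(len(u),u.min(),u.max(),v.min(),v.max(),np.histogram(P[:,2],8))
k=P[:,2]<.05
r=cv2.minAreaRect(P[k][:,:2].astype(np.float32));print(r,cv2.boxPoints(r))
g=(h[...,0]>50)&(h[...,0]<85)&(h[...,1]>120)&box(d,220,280,215,265)
P,u,v=pts(d,g);c=np.median(P,0)
for _ in range(4):
    A=np.c_[P[:,:2],np.ones(len(P))];q=np.linalg.lstsq(A,P[:,2],rcond=None)[0];e=P[:,2]-A@q;P=P[abs(e)<1.5*e.std()]
print('board',c,q,np.arctan(np.hypot(*q[:2])),np.arctan2(q[1],q[0]),len(P))
P,u,v=pts(d,red(d)&box(d,275,315,207,220));print('pad',np.polyfit(P[:,0],P[:,2],1),P.mean(0))
```

```text
1699 208 303 191 290 (array([ 206, 1438,    7,   30,    4,    7,    2,    5]), array([-0.0087,  0.0166,  0.042 ,  0.0673,  0.0926,  0.1179,  0.1433,
        0.1686,  0.1939]))
((0.489469051361084, 0.08559685945510864), (0.27448129653930664, 0.2668592929840088), 2.9142537117004395) [[ 0.3456  0.2119]
 [ 0.3592 -0.0546]
 [ 0.6333 -0.0407]
 [ 0.6197  0.2258]]
board [0.4804 0.0869 0.1298] [ 0.7022  0.0369 -0.21  ] 0.6128608758791306 0.05256749718180387 577
pad [ 0.6236 -0.1232] [ 0.5422 -0.022   0.2149]
```

View pics/crop.png

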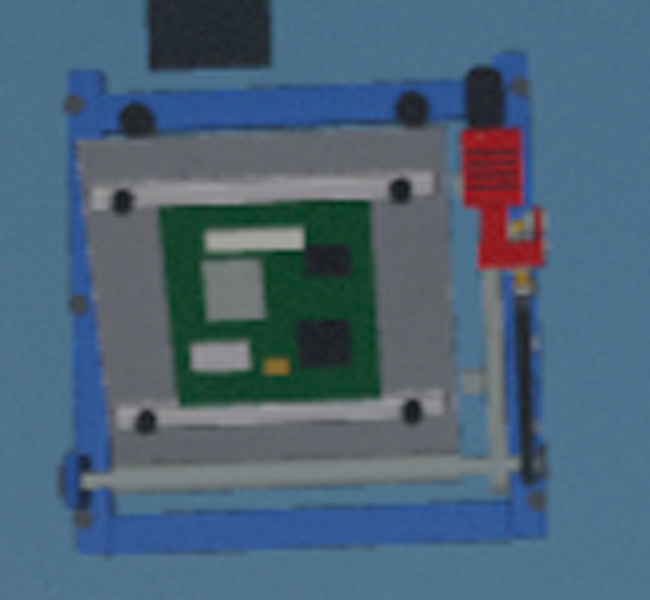

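The crop shows the red pad at crop (492,167), beside the deck and clear of it, with the grip beyond it and the quadrant to its right. From this I get yaw of about 0.05, an arm angle of about 0.62, the pad at about (0.542, -0.022, 0.215) and the pivot at about (0.401, -0.029).

Call:
carry_out(series="0 0 -40 0.05; 20 -18 -50 0.1; 50 -45 -50 0.15; 80 -72 -50 0.203; 110 -99 -50 0.203; 140 -126 -50 0.203; 170 -153 -50 0.203; 200 -180 -50 0.203; 230 -207 -50 0.203; 260 -234 -50 0.203; 260 -234 -50 0.203; 260 -234 -50 0.203", hand=0, force=60)

```text
time_s: 1.3
position: [0.35, -0.3125, 0.281]
tool_rot: [3.14, 0.084, -0.001]
force: [0.3, -0.0, 1.5]
grip_width: 0.0
finger_force: 0.0
```

```bash
cat > go.py <<'E'
import numpy as np
from rig import status
from scipy.spatial.transform import Rotation as R
np.set_printoptions(precision=4,suppress=True)
s=status.read_state();p=np.array(s['position']);M=R.from_rotvec(s['tool_rot']).as_matrix()
yaw=.051;piv=np.array([.401,-.0292,.062]);ex=np.array([np.cos(yaw),np.sin(yaw),0])
def pad(th,u,v): return piv+ex*(u*np.cos(th)-v*np.sin(th))/1e3+np.array([0,0,(u*np.sin(th)+v*np.cos(th))/1e3])
def tool(X): return (M.T@(np.asarray(X)-p)*1e3).round(1)
print('t',s['time_s'],'p',p,'F',np.array(s['force']),'w',s['grip_width'],'toolx',M[:,0],'z',M[:,2])
E
python3 - <<'E'
from go import *
print(pad(.62,204,43),tool(pad(.62,204,43)+[0,0,.04]))
E
```

```text
t 1.3 p [ 0.35   -0.3125  0.281 ] F [ 0.3405 -0.0422  1.4714] w 3.312215058254025e-05 toolx [ 0.9986  0.0531 -0.0007] z [-0.0007 -0.0002 -1.    ]
[ 0.5419 -0.022   0.2155] [ 207.  -279.9   25.3]
```

Call:
carry_out(series="21 -28 0 0; 42 -56 0 0; 63 -84 0 0; 84 -112 0 0; 105 -140 0 0; 126 -168 0 0; 147 -196 0 0; 168 -224 0 0; 189 -252 0 0; 207 -280 10 0; 207 -280 25 0; 207 -280 25 0")

```text
time_s: 2.5
position: [0.5406, -0.0238, 0.2529]
tool_rot: [-3.14, -0.079, 0.01]
force: [-0.5, -0.5, -0.2]
grip_width: -0.0001
finger_force: 0.0
```

Run:
```python
from go import *
from h import *
from rig import snapshot
n=[]
for k in('side','top'):
    d=snapshot(k);np.savez(f'{k}1.npz',**d);c=d['R']@pad(.62,204,43)+d['t'];q=d['mtx']@c/c[2];n.append((q[:2]))
    x,y=q[:2].astype(int);x=max(x,50);f=d['frame'][y-50:y+40,x-50:x+50];n.append(cv2.resize(f,(400,360),interpolation=cv2.INTER_CUBIC))
cv2.imwrite('pics/c1.png',np.hstack([n[1],n[3]]));print(n[0],n[2])
print(tool(pad(.62,204,43)))
import math
for th,u,v in [(.62,204,43),(.62,209,34),(.62,214,25),(.5,214,25),(.4,214,25),(.3,214,25),(.2,214,25),(.1,214,25),(0,214,25)]: print(th,tool(pad(th,u,v)))
```

```text
t 2.5 p [ 0.5406 -0.0238  0.2529] F [-0.4662 -0.4616 -0.1762] w -0.00011093301100230667 toolx [ 0.9987  0.0506 -0.0065] z [-0.0065 -0.     -1.    ]
[285.3541 168.9017] [293.003  213.0379]
[ 1.6 -1.8 37.4]
0.62 [ 1.6 -1.8 37.4]
0.62 [10.9 -1.8 41.8]
0.62 [20.2 -1.8 46.1]
0.5 [36.5 -1.8 66.2]
0.4 [48.2 -1.8 84.3]
0.3 [ 58.   -1.8 103.4]
0.2 [ 65.8  -1.8 123.5]
0.1 [ 71.6  -1.7 144.2]
0 [ 75.3  -1.7 165.5]
```

View pics/c1.png

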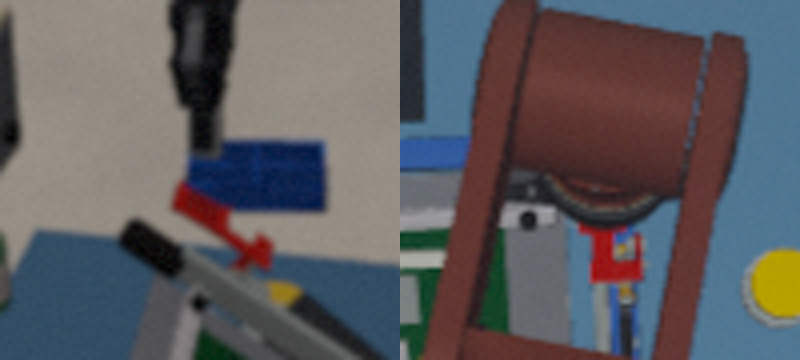

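The side crop shows the shut fingertip at (205,140), centred above the raised pad at (200,205); in the top view the robot arm hides the pad. Next I press along the pad's swing.

Call:
carry_out(series="0 0 10 0; 0 0 20 0; 0 0 28 0; 0 0 33 0; 2 0 35 0; 5 0 37 0; 9 0 40 0; 12 0 42 0; 15 0 45 0; 18 0 47 0; 18 0 48 0; 18 0 48 0")

```text
time_s: 3.8
position: [0.562, -0.0221, 0.2096]
tool_rot: [3.14, 0.08, 0.006]
force: [0.7, -0.0, 4.2]
grip_width: -0.0
finger_force: 2.3
```

Run:
```python
from go import *
from h import *
from rig import snapshot
d=snapshot('side');f=d['frame'][120:250,220:370];cv2.imwrite('pics/c2.png',cv2.resize(f,(600,520),interpolation=cv2.INTER_CUBIC))
for th,u,v in [(.62,204,43),(.62,214,25),(.5,214,25),(.4,214,25)]: print(th,tool(pad(th,u,v)))
```

```text
t 3.8 p [ 0.562  -0.0221  0.2096] F [ 0.684  -0.0229  4.1994] w -3.053669615395609e-05 toolx [0.9987 0.0508 0.0039] z [ 0.0039 -0.     -1.    ]
0.62 [-20.1  -1.1  -6. ]
0.62 [-1.5 -1.1  2.9]
0.5 [14.6 -1.1 23.1]
0.4 [26.1 -1.1 41.4]
```

View pics/c2.png

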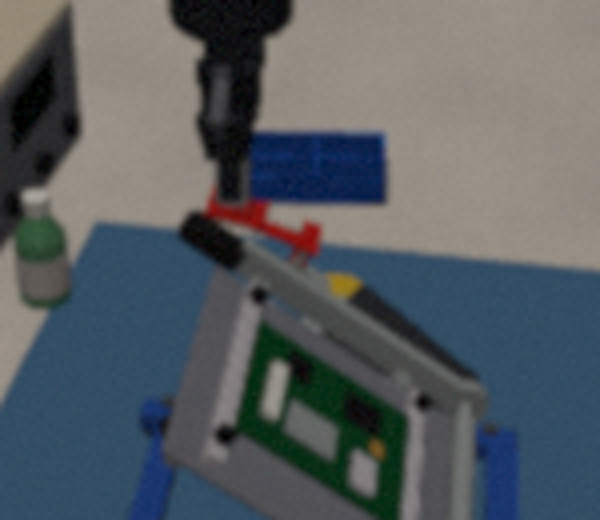

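The pad is largely pressed: it sits at (240,205), tilted close to horizontal under the fingertip. Contact force is about 4 N and the arm is still up. I'll press it onto its stop and follow the arc.

Call:
carry_out(series="0 0 2 0; 1 0 4 0; 2 0 5 0; 3 0 6 0; 4 0 7 0; 4 0 8 0; 5 0 9 0")

```text
time_s: 4.55
position: [0.5682, -0.0218, 0.203]
tool_rot: [3.14, 0.08, 0.012]
force: [0.2, 1.7, 10.8]
grip_width: -0.0004
finger_force: 5.2
```

Run:
```python
from go import *
from h import *
from rig import snapshot
d=snapshot('side')
h=hsv(d);g=(h[...,0]>50)&(h[...,0]<85)&(h[...,1]>120)&box(d,270,330,190,255)
def fit(d,g):
    P,u,v=pts(d,g)
    for _ in range(4):
        A=np.c_[P[:,:2],np.ones(len(P))];q=np.linalg.lstsq(A,P[:,2],rcond=None)[0];e=P[:,2]-A@q;P=P[abs(e)<1.5*e.std()]
    return np.arctan(q[0]*np.cos(yaw)+q[1]*np.sin(yaw)),len(P)
print(fit(d,g))
d=dict(np.load('side1.npz'));h=hsv(d);print(fit(d,(h[...,0]>50)&(h[...,0]<85)&(h[...,1]>120)&box(d,270,330,190,255)))
for th,u,v in [(.62,214,25),(.5,214,25),(.4,214,25),(.3,214,25)]: print(th,tool(pad(th,u,v)))
```

```text
t 4.55 p [ 0.5682 -0.0218  0.203 ] F [ 0.2155  1.6547 10.7945] w -0.00036954646118755744 toolx [0.9987 0.0509 0.0074] z [ 0.0074 -0.0001 -1.    ]
(np.float64(0.5821173236343598), 335)
(np.float64(0.6079515146268859), 339)
0.62 [-7.7 -1.1 -3.7]
0.5 [ 8.3 -1.1 16.5]
0.4 [19.8 -1.1 34.8]
0.3 [29.3 -1.1 54.1]
```

Call:
carry_out(series="2 0 4 0; 4 0 8 0; 6 0 12 0; 8 0 16 0; 11 0 20 0; 13 0 24 0; 16 0 28 0; 18 0 32 0; 20 0 36 0; 20 0 36 0")

```text
time_s: 5.6
position: [0.5912, -0.0205, 0.1678]
tool_rot: [-3.141, -0.079, -0.023]
force: [6.1, 3.6, 8.9]
grip_width: 0.0005
finger_force: 4.3
```

```bash
cat > look.py <<'E'
from go import *
from h import *
from rig import snapshot
import sys
d=snapshot('side');h=hsv(d);g=(h[...,0]>50)&(h[...,0]<85)&(h[...,1]>120)&box(d,270,330,185,270)
P,u,v=pts(d,g)
for _ in range(4):
    A=np.c_[P[:,:2],np.ones(len(P))];q=np.linalg.lstsq(A,P[:,2],rcond=None)[0];e=P[:,2]-A@q;P=P[abs(e)<1.5*e.std()]
print('theta',np.arctan(q[0]*np.cos(yaw)+q[1]*np.sin(yaw)),len(P))
for th in (.5,.4,.3,.2,.1,0): print(th,tool(pad(th,214,25)))
if len(sys.argv)>1: cv2.imwrite(sys.argv[1],cv2.resize(d['frame'][120:270,220:370],(600,600),interpolation=cv2.INTER_CUBIC))
E
python3 look.py pics/c3.png
```

```text
t 5.6 p [ 0.5912 -0.0205  0.1678] F [6.1134 3.6202 8.9388] w 0.0004557345009379105 toolx [0.9986 0.0505 0.0144] z [ 0.0144  0.0004 -0.9999]
theta 0.3955684582680912 381
0.5 [-14.3  -1.  -18.9]
0.4 [-3.  -1.  -0.6]
0.3 [ 6.4 -1.1 18.8]
0.2 [13.8 -1.1 39. ]
0.1 [19.2 -1.1 59.9]
0 [22.4 -1.1 81.2]
```

View pics/c3.png

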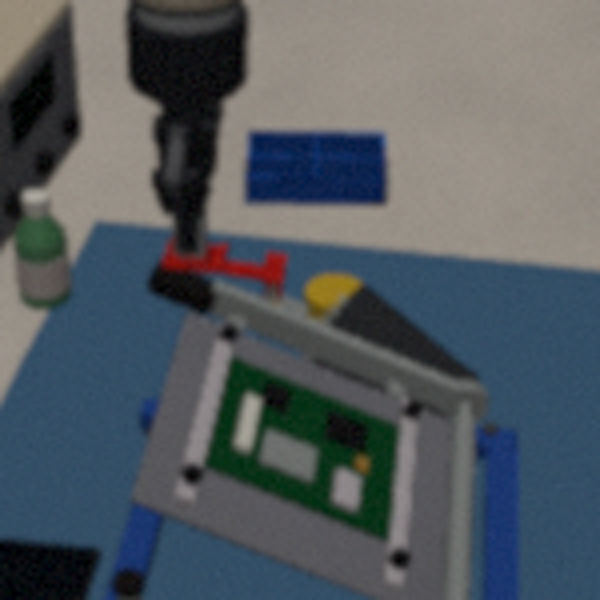

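Pad still pressed and the arm is at about 0.40. Continuing down the arc.

Call:
carry_out(series="2 0 4 0; 4 0 8 0; 6 0 12 0; 8 0 16 0; 10 0 20 0; 12 0 24 0; 14 0 28 0; 15 0 32 0; 16 0 36 0; 17 0 40 0; 18 0 42 0")

```text
time_s: 6.75
position: [0.6095, -0.0196, 0.1261]
tool_rot: [3.14, 0.079, 0.023]
force: [4.3, 3.1, 11.2]
grip_width: -0.0002
finger_force: 5.5
```

```bash
python3 look.py pics/c4.png
```

```text
t 6.75 p [ 0.6095 -0.0196  0.1261] F [ 4.2807  3.1172 11.2392] w -0.00020869529156109594 toolx [0.9986 0.0504 0.0145] z [ 0.0145  0.0003 -0.9999]
theta 0.18255647974799447 392
0.5 [-32.  -1. -61.]
0.4 [-20.7  -1.  -42.6]
0.3 [-11.3  -1.  -23.2]
0.2 [-3.9 -1.  -3. ]
0.1 [ 1.5 -1.  17.8]
0 [ 4.7 -1.1 39.1]
```

Call:
carry_out(series="1 0 4 0; 2 0 8 0; 3 0 12 0; 4 0 16 0; 5 0 20 0; 6 0 24 0; 6 0 28 0; 7 0 31 0; 7 0 34 0; 7 0 36 0; 7 0 37 0")

```text
time_s: 7.9
position: [0.6176, -0.0192, 0.0892]
tool_rot: [3.14, 0.079, 0.026]
force: [5.8, 2.6, 9.0]
grip_width: 0.0003
finger_force: 5.6
```

```bash
python3 look.py pics/c5.png
```

```text
t 7.9 p [ 0.6176 -0.0192  0.0892] F [5.7651 2.55   8.9673] w 0.00026243652605260274 toolx [0.9986 0.05   0.0167] z [ 0.0167  0.0004 -0.9999]
theta 0.004270642370472335 373
0.5 [-39.4  -1.  -98. ]
0.4 [-28.1  -1.  -79.6]
0.3 [-18.7  -1.  -60.3]
0.2 [-11.4  -1.  -40. ]
0.1 [ -6.1  -1.1 -19.1]
0 [-2.8 -1.1  2.1]
```

View pics/c5.png

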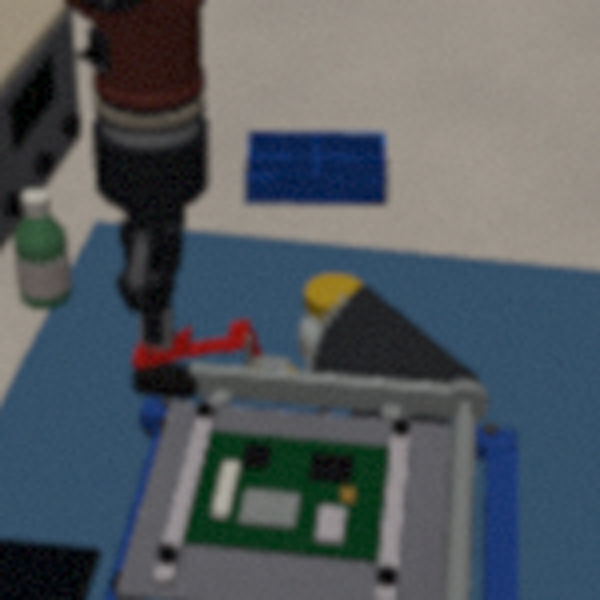

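The deck looks nearly level with the pad still pressed (150,350). I'll push a few mm more to feel for the stop.

Call:
carry_out(series="0 0 1 0; 0 0 2 0; 0 0 3 0; 0 0 4 0; 0 0 5 0; 0 0 5 0; 0 0 5 0")

```text
time_s: 8.65
position: [0.6182, -0.0192, 0.0873]
tool_rot: [3.14, 0.079, 0.027]
force: [1.1, 4.6, 21.3]
grip_width: 0.0003
finger_force: 10.0
```

Force rose to 21 N with only 2 mm of travel, so the deck is on its stop. Releasing gently.

Call:
carry_out(series="0 0 -3 0; 0 0 -6 0; -1 0 -9 0; -3 0 -13 0; -5 0 -17 0; -7 0 -21 0; -9 0 -25 0; -10 0 -30 0; -10 0 -40 0; -10 0 -60 0; -10 0 -85 0; -10 0 -110 0")

```text
time_s: 9.85
position: [0.5991, -0.0202, 0.1891]
tool_rot: [-3.14, -0.079, 0.005]
force: [-0.2, 0.3, 0.4]
grip_width: 0.0001
finger_force: 0.0
```

Call:
carry_out(series="0 0 -20 0; 0 0 -40 0; 0 0 -50 0; 0 0 -50 0; 0 0 -50 0")

```text
time_s: 10.35
position: [0.5997, -0.0201, 0.2383]
tool_rot: [-3.14, -0.08, 0.003]
force: [0.6, -0.2, -0.9]
grip_width: -0.0005
finger_force: 0.0
```

```bash
python3 look.py pics/c6.png
```

```text
t 10.35 p [ 0.5997 -0.0201  0.2383] F [ 0.5512 -0.2011 -0.8828] w -0.0004908000404997771 toolx [ 0.9987  0.0506 -0.0016] z [-0.0016  0.0002 -1.    ]
theta -0.0010940592764857337 392
0.5 [-23.   -1.   51.8]
0.4 [-11.4  -1.   70. ]
0.3 [-1.7 -1.  89.2]
0.2 [  6.1  -1.  109.3]
0.1 [ 11.8  -1.  130. ]
0 [ 15.4  -1.  151.3]
```

View pics/c6.png

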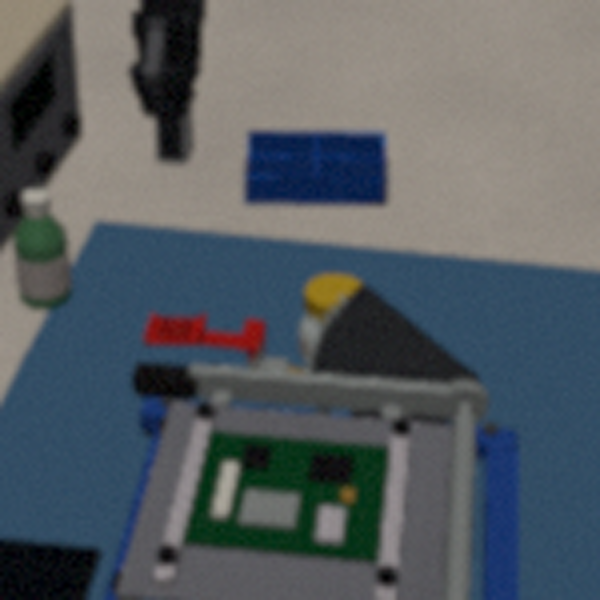

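The deck is level, the pad has sprung up parallel to the arm at (180,330), and the gripper is clear.

```bash
python3 -c "
from rig import arm
print(arm.finish_job())"
```

```text
the job is handed in; nothing more can be done
None
```

The job is handed in (no verdict was returned): the deck measures level (about 0.00 rad) on its stops, the thumb pad has sprung back up, and the gripper is clear of the rest.

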